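# Find the dragging handwheel bearing and set its stand aside

## Robot

A 6-joint arm with a two-finger parallel gripper is mounted at the origin on a cart in front of the work surface, level with it; the furniture and walls round the work are solid. World frame = base frame: x ahead of the robot, y to its left, z up, the work surface at z = 0. Lengths are in m, angles in rad, forces in N, time in s.
With the tool pointing down it reaches from about 0.25 to 0.775 m from the base axis. Payload 8.9 kg.
Tool frame: the origin (TCP) lies at the very end of the fingers, on their centre line; the grasp point (between the pads) lies 19 mm behind it; z points along the fingers, y is the line along which they close (so a half turn about z gives the same grasp; the last joint's range is limited). The gripper opens to 85 mm and grips with 20 to 120 N. Pads are 22 mm wide; open, the fingers measure 114 mm over their backs; the gripper's body (76 mm by 85 mm) begins 54 mm behind the grasp point. The pads swing forward as they close: fully open they stand 13 mm farther back than shut.
Start: joints at [1.165, 0.291, -0.153, 1.127, 0, 1.431], TCP at [0.138, 0.506, 0.195] pointing down, gripper open.
Joint ranges: [-2.52, 2.52], [-0.91, 1.74], [-1.3, 1.37], [-1.96, 2.02], [-1.52, 1.47], [-3.14, 3.14]. Speed limits (rad/s): [2.22, 2.22, 2.79, 3.14, 3.14, 3.14].

## Interface

Orientations are given as a unit quaternion [w, x, y, z].
In Python, from cell import telemetry, viewer, workorder gives the robot as it stands.
- The arm moves only by the tool jog_arm, never from a script. Its arguments are lists of equal length, an entry for each row: "offset": the shift along the world's x, y, z in cm, a list of three; "turn": the turn about the world's z in degrees. A call has exactly 10 rows; each row is the pose to reach, as a shift and turn from the pose commanded when the call began; what a row does not reach only later rows make up. A row lasts 1/10 s, in which the tool goes at most 50 mm and 8.59 degrees, less where a joint would pass 70% of its speed; a pose out of reach is approached as far as the arm can. A call with a gripper value outside its range is refused whole. "grip" is the opening in per cent of the stroke, from 0 (shut) to 100 (fully open), set as the call begins (left out, the last holds). The fingers move at their own pace and stop on an object; "squeeze" is the grip in N (left out, the last holds). Time passes only in rows, so rows that repeat a pose let the fingers close, or fill a call up. It gives the time, the measured TCP pose, the force, the opening and the grip force at its end, in the units of the state.
- telemetry.read_state(): the state, without advancing time (a new reading comes with each control period).
- viewer.camera(name): name is "scene" or "side" or "wrist"; returns (picture, depth): 400x640x3 uint8, red, green, blue; 400x640 float32, m along the optical axis (not along the pixel's ray), 0 where there is no reading.
- viewer.camera_model(name): a dict with "fx", "fy", "cx", "cy" (pixels), "k1" (the pictures are not rectified: a ray, as slopes to the right and down, at radius r is drawn at 1 + k1 r^2 times it, then the intrinsics apply), "T" (4x4, takes a point from camera to world coordinates). Camera axes: x right, y up, looking along -z (the intrinsics and any distortion apply to the point x, -y, -z); pixel columns grow to the right and rows downward; lengths in m; the calibration is good to about 2 mm. A picture is of the moment at which its call begins: read the wrist's pose just before it. camera_model takes no time and is no camera call; for the wrist camera it gives the pose at the moment of the call.
- workorder.job_done(): hands the job in; it is judged then, once.
The state is a dict: "t": time; "qpos": joint angles; "qd": joint speeds; "effort": joint torques, N m; "tcp_pos": TCP position; "tcp_rot": TCP orientation; "ft_force": force on the tool from outside, world axes, zero at the start; "ft_torque": the same for the moment, N m; "width": opening from 0.0 (shut) to 1.0 (fully open); "grasp_force": force on a finger pad.
Only numpy, scipy, OpenCV 4.12 (cv2) and the standard library are available. Lean on these libraries where they do the work, as an engineer would, in place of code of your own. Each camera call takes 0.05 s, during which the arm holds its last target. There are 200 camera calls.

## Task

These three handwheels should spring back when they are pushed a quarter turn by the handle and let go, but one has a bearing that drags and stays where it is left. Find it by pushing the wheels round where they stand; then, leaving its wheel turned, slide its stand across the bench until the base plate lies flush against the wooden batten at the front. Leave the other two stands and the things behind them where they are.

Things in the scene. Friction and masses are not known exactly. Their poses are not given: they have to be found in the camera images.
- batten: Hardwood batten screwed to the bench near the robot, 30 mm wide (its x), 500 mm long (its y), 24 mm high (its z). Origin: centre of its underside; its +x face is the long upright face that looks away from the robot, towards the stands.
- stand_a (a point): Loose stand, 0.8 to 1 kg: grey square base plate 100 x 100 mm, 22 mm high, a short column and on it a level steel handwheel, 116 mm across, rim top 49 mm above the bench. Its round hub, 26 mm across, rises to 76 mm, can be gripped from above and turns with the wheel. All three look alike. Point: on the bearing axis, 60 mm up; x, y parallel to the plate's sides, -x roughly towards the batten.
- handle_a (a point): Upright black handle near the rim of the solid disc wheel of stand a: a round post 16 mm across, its centre 46 mm from the bearing axis, 46 to 76 mm above the bench; 25 mm clear between handle and hub. Point: on the handle's own axis, 60 mm above the bench.
- wheel_a (a joint): Angle of wheel a on its stand, rad, counter-clockwise from above positive, no end stops. A soft return spring pulls it to 0, where it starts. A sound wheel, pushed a quarter turn (0.4 N at the handle) and let go, swings back to within 0.15 of 0 in about a second; the dragging one takes 1.2 to 1.7 N and stays where it is left (up to 4 rad). Such a push does not shift a stand.
- stand_b (a point): Loose stand, 0.8 to 1 kg: grey square base plate 100 x 100 mm, 22 mm high, a short column and on it a level steel handwheel, 116 mm across, rim top 49 mm above the bench. Its round hub, 26 mm across, rises to 76 mm, can be gripped from above and turns with the wheel. All three look alike. Point: on the bearing axis, 60 mm up; x, y parallel to the plate's sides, -x roughly towards the batten.
- handle_b (a point): Upright black handle near the rim of the solid disc wheel of stand b: a round post 16 mm across, its centre 46 mm from the bearing axis, 46 to 76 mm above the bench; 25 mm clear between handle and hub. Point: on the handle's own axis, 60 mm above the bench.
- wheel_b (a joint): Angle of wheel b on its stand, rad, counter-clockwise from above positive, no end stops. A soft return spring pulls it to 0, where it starts. A sound wheel, pushed a quarter turn (0.4 N at the handle) and let go, swings back to within 0.15 of 0 in about a second; the dragging one takes 1.2 to 1.7 N and stays where it is left (up to 4 rad). Such a push does not shift a stand.
- stand_c (a point): Loose stand, 0.8 to 1 kg: grey square base plate 100 x 100 mm, 22 mm high, a short column and on it a level steel handwheel, 116 mm across, rim top 49 mm above the bench. Its round hub, 26 mm across, rises to 76 mm, can be gripped from above and turns with the wheel. All three look alike. Point: on the bearing axis, 60 mm up; x, y parallel to the plate's sides, -x roughly towards the batten.
- handle_c (a point): Upright black handle near the rim of the solid disc wheel of stand c: a round post 16 mm across, its centre 46 mm from the bearing axis, 46 to 76 mm above the bench; 25 mm clear between handle and hub. Point: on the handle's own axis, 60 mm above the bench.
- wheel_c (a joint): Angle of wheel c on its stand, rad, counter-clockwise from above positive, no end stops. A soft return spring pulls it to 0, where it starts. A sound wheel, pushed a quarter turn (0.4 N at the handle) and let go, swings back to within 0.15 of 0 in about a second; the dragging one takes 1.2 to 1.7 N and stays where it is left (up to 4 rad). Such a push does not shift a stand.
- spanner: Loose double open-end spanner, 197 mm long, 8 mm high, lying behind the stands; bystander. Origin: centre of its underside.
- abrasive_roll: Loose roll of abrasive cloth, 69 mm across, 50 mm high, standing behind the stands; bystander. Origin: centre of its underside.
- block_24: Loose tapered wooden block, 28 x 50 x 64 mm, standing behind the stands at the left; bystander. Origin: centre of its underside.

How it is judged:
On the way:
1. with all stands still where they began, a wheel pushed a quarter turn or more stays there with the fingers off it for a second (((value of joint wheel_a above 1.3 rad or value of joint wheel_a below -1.3 rad) or (value of joint wheel_b above 1.3 rad or value of joint wheel_b below -1.3 rad) or (value of joint wheel_c above 1.3 rad or value of joint wheel_c below -1.3 rad)) and contact force between the fingers and anything else below 0.1 N and distance of each of stand_a, stand_b, stand_c from where it was at the start of the episode below 0.025 m), for 1 s.
At the end, for the whole second after the job is handed in: The dragging stand is flat on the bench, its base plate flush against the batten's far face (gap at most 4 mm, square within 0.06 rad, within its length), its wheel still turned by over 0.7 rad. The other two are upright, within 25 mm of their starts, their wheels sprung back (within 0.4 rad) (((x of stand_a in the frame of batten between 0.06 and 0.069 m and y of stand_a in the frame of batten between -0.25 and 0.25 m and angle between the x axis of stand_a and the x axis of batten, either way round below 0.06 rad and (value of joint wheel_a above 0.7 rad or value of joint wheel_a below -0.7 rad) and distance of each of stand_b, stand_c from where it was at the start of the episode below 0.025 m and not (value of joint wheel_b above 0.4 rad or value of joint wheel_b below -0.4 rad) and not (value of joint wheel_c above 0.4 rad or value of joint wheel_c below -0.4 rad)) or (x of stand_b in the frame of batten between 0.06 and 0.069 m and y of stand_b in the frame of batten between -0.25 and 0.25 m and angle between the x axis of stand_b and the x axis of batten, either way round below 0.06 rad and (value of joint wheel_b above 0.7 rad or value of joint wheel_b below -0.7 rad) and distance of each of stand_a, stand_c from where it was at the start of the episode below 0.025 m and not (value of joint wheel_a above 0.4 rad or value of joint wheel_a below -0.4 rad) and not (value of joint wheel_c above 0.4 rad or value of joint wheel_c below -0.4 rad)) or (x of stand_c in the frame of batten between 0.06 and 0.069 m and y of stand_c in the frame of batten between -0.25 and 0.25 m and angle between the x axis of stand_c and the x axis of batten, either way round below 0.06 rad and (value of joint wheel_c above 0.7 rad or value of joint wheel_c below -0.7 rad) and distance of each of stand_a, stand_b from where it was at the start of the episode below 0.025 m and not (value of joint wheel_a above 0.4 rad or value of joint wheel_a below -0.4 rad) and not (value of joint wheel_b above 0.4 rad or value of joint wheel_b below -0.4 rad))) and angle between each of stand_a, stand_b, stand_c's own z axis and vertical below 0.05 rad and height (world z) of each of stand_a, stand_b, stand_c below 0.066 m); the robot touches nothing.
It fails at once if a stand is tipped by more than 0.35 rad (angle between any of stand_a, stand_b, stand_c's own z axis and vertical above 0.35 rad).
It fails at once if the spanner, the abrasive roll or the wooden block is moved by more than 30 mm (distance of any of spanner, abrasive_roll, block_24 from where it was at the start of the episode above 0.03 m).
It also fails if it takes over 72 s, if anything falls off the work surface, if the arm or the gripper's body presses on something with over 40 N, if the wrist force passes 120 N, or if a joint passes its speed limit or range.

## Working session

There is one attempt and no reset: what is moved stays moved. The work goes in short steps, Python scripts to look and compute and a tool call to move; the robot and the scene stay as the last step left them, time stands still between calls to the robot, and variables do not carry over. Pictures are saved under pics/ and viewed, at most 10 in all, crops included, and the job is handed in when it is done.

Besides the shell and the picture viewer there is one more tool, called after "Request:" as a command line: name --pt "numbers of a row" for each row, then --argument value for the rest. jog_arm: Moves the arm, as the interface text tells. Its arguments: {"type":"object","properties":{"offset":{"type":"array","items":{"type":"array","items":{"type":"number"}}},"turn":{"type":"array","items":{"type":"number"}},"grip":{"type":"number"},"squeeze":{"type":"number"}},"required":["offset","turn"]}

```bash
mkdir -p pics; ls; cat > h.py <<'E'
import numpy as np, cv2
from cell import telemetry, viewer, workorder
def snap(n):
    m=viewer.camera_model(n); p,d=viewer.camera(n); return p,d,m
def world(m,u,v,d=None,z=None):
    u=np.asarray(u,float);v=np.asarray(v,float)
    K=np.array([[m['fx'],0,m['cx']],[0,m['fy'],m['cy']],[0,0,1.]])
    x=(u-m['cx'])/m['fx'];y=(v-m['cy'])/m['fy'];a,b=x.copy(),y.copy()
    for _ in range(20):
        s=1+m['k1']*(a*a+b*b);a,b=x/s,y/s
    T=np.array(m['T']);r=np.stack([a,-b,-np.ones_like(a)],-1)@T[:3,:3].T;o=T[:3,3]
    t=d[...,None] if d is not None else ((z-o[2])/r[...,2])[...,None]
    return o+t*r
def cloud(d,m):
    v,u=np.mgrid[:400,:640];return world(m,u,v,d=d)
E
python3 - <<'E'
from h import *
s=telemetry.read_state();print(s['t'],s['tcp_pos'],s['tcp_rot'],s['ft_force'],s['width'])
for n in('scene','side','wrist'):
    p,d,m=snap(n);cv2.imwrite(f'pics/{n}0.png',p[...,::-1]);np.savez(f'{n}0.npz',p=p,d=d,T=m['T'])
    print(n,m,(d>0).mean())
a=[cv2.imread(f'pics/{n}0.png') for n in('scene','side')]
E
```

```text
pics
0.0 [0.13822612 0.50596484 0.1948506 ] [-1.75985002e-04  1.33028992e-01  9.91111924e-01 -6.40438744e-04] [0.55801149 0.63475655 0.07644998] 0.9990719019941777
scene {'fx': 385.8438043451204, 'fy': 385.8438043451204, 'cx': 317.3277477514593, 'cy': 198.51256584714676, 'k1': -0.06737067880410093, 'T': array([[-6.87870687e-01,  4.74709181e-01, -5.49076599e-01,
         1.50047346e-01],
       [-7.25833127e-01, -4.49426722e-01,  5.20751277e-01,
         4.39488041e-01],
       [ 4.35716142e-04,  7.56747524e-01,  6.53707117e-01,
         6.32670936e-01],
       [ 0.00000000e+00,  0.00000000e+00,  0.00000000e+00,
         1.00000000e+00]])} 0.99596875
side {'fx': 441.06763953642877, 'fy': 441.06763953642877, 'cx': 313.2908653667222, 'cy': 199.89789860361847, 'k1': -0.047233747742423345, 'T': array([[ 0.9895875 ,  0.08786244, -0.11400341,  0.47324562],
       [-0.14375716,  0.56425625, -0.81298756, -0.84438703],
       [-0.00710394,  0.82091113,  0.57101178,  0.64378985],
       [ 0.        ,  0.        ,  0.        ,  1.        ]])} 0.99594921875
wrist {'fx': 320.25621856869435, 'fy': 320.25621856869435, 'cx': 320.013538636351, 'cy': 205.85789572877218, 'k1': -0.013466752083163273, 'T': array([[ 0.26285723, -0.92470018, -0.27538274,  0.06818706],
       [ 0.96483358,  0.25147933,  0.07651351,  0.52568686],
       [-0.00149899, -0.28581065,  0.95828494,  0.37339908],
       [ 0.        ,  0.        ,  0.        ,  1.        ]])} 0.99601171875
```

View pics/scene0.png

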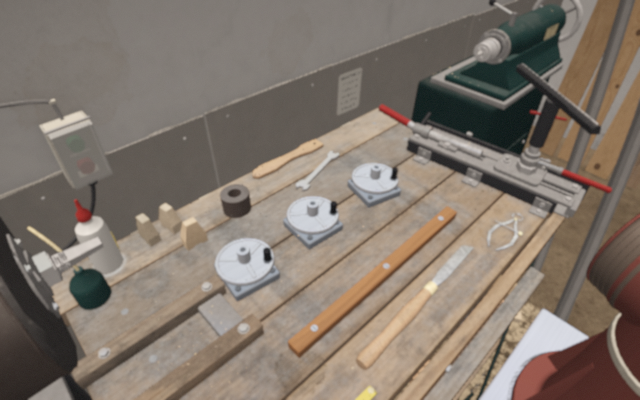

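View pics/side0.png

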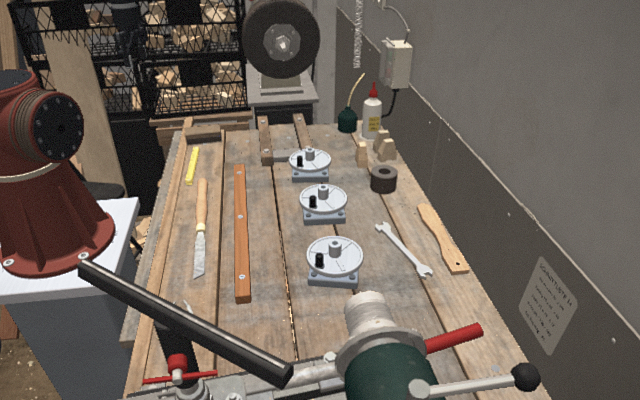

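The scene view shows the three stands at about (245,263), (313,218) and (375,182), with black handles at (267,256), (333,208) and (394,174). The orange batten runs from (300,345) to (452,213). The side view shows the same layout, with the roll, spanner and blocks behind the stands.

```bash
cat >> h.py <<'E'
def find(p,d,m,verbose=True):
    P=cloud(d,m);X,Y,Z=P[...,0],P[...,1],P[...,2];out={}
    hsv=cv2.cvtColor(p,cv2.COLOR_RGB2HSV);roi=(X>.2)&(X<.75)&(abs(Y)<.45)
    # hue 3..15 saturated: batten top
    b=roi&(Z>.012)&(Z<.034)&(hsv[...,0]<14)&(hsv[...,1]>150)
    n,l,st,c=cv2.connectedComponentsWithStats(cv2.morphologyEx(b.astype(np.uint8),cv2.MORPH_CLOSE,np.ones((7,7))))
    k=1+st[1:,4].argmax() if n>1 else 0
    vv,uu=np.where((l==k)&b&(Z>.019)); out['batten']=cv2.minAreaRect((world(m,uu,vv,z=.024)[:,:2]*1000).astype(np.float32))
    def comps(mask,z,amin=15):
        n,l,st,c=cv2.connectedComponentsWithStats(mask.astype(np.uint8));r=[]
        for i in range(1,n):
            if st[i,4]>=amin:
                v,u=np.where(l==i);q=P[v,u];r.append((st[i,4],c[i].round(0),q.mean(0).round(4),q.min(0).round(3),q.max(0).round(3)))
        return r
    out['handle']=comps(roi&(Z>.048)&(Z<.085)&(hsv[...,2]<70),.06)
    out['hubtop']=comps(roi&(Z>.07)&(Z<.085)&(hsv[...,2]>=90)&(hsv[...,1]<60),.076,8)
    out['disc']=comps(roi&(Z>.040)&(Z<.055)&(hsv[...,2]>=80)&(hsv[...,1]<60),.049,100)
    out['plate']=comps(roi&(Z>.015)&(Z<.028)&(hsv[...,1]<60),.022,40)
    return out
E
python3 - <<'E'
from h import *
for n in('scene','side'):
    f=np.load(n+'0.npz');m=viewer.camera_model(n)
    o=find(f['p'],f['d'],m);print(n,o['batten'])
    for k in('handle','hubtop','disc','plate'):
        for r in o[k]:print(k,*r)
E
```

```text
scene ((0.0, 0.0), (0.0, 0.0), 0.0)
handle 39 [394. 173.] [ 0.5664 -0.2134  0.0657] [ 0.562 -0.22   0.05 ] [ 0.572 -0.21   0.077]
handle 52 [333. 208.] [ 0.5803 -0.0167  0.0658] [ 0.577 -0.022  0.051] [ 0.587 -0.012  0.077]
handle 63 [267. 255.] [0.5722 0.1726 0.0666] [0.568 0.167 0.051] [0.58  0.177 0.077]
handle 54 [ 97. 283.] [0.7453 0.4441 0.0539] [0.738 0.436 0.049] [0.75  0.45  0.063]
hubtop 18 [427. 129.] [ 0.6279 -0.4441  0.0712] [ 0.618 -0.449  0.07 ] [ 0.639 -0.438  0.074]
hubtop 69 [376. 168.] [ 0.6025 -0.1867  0.075 ] [ 0.592 -0.201  0.07 ] [ 0.616 -0.176  0.079]
hubtop 8 [397. 170.] [ 0.5639 -0.2206  0.0743] [ 0.56  -0.226  0.071] [ 0.572 -0.216  0.078]
hubtop 90 [312. 204.] [0.6124 0.016  0.0751] [0.601 0.003 0.07 ] [0.626 0.028 0.078]
hubtop 10 [332. 202.] [ 0.5877 -0.0205  0.0745] [ 0.582 -0.027  0.07 ] [ 0.593 -0.014  0.077]
hubtop 124 [243. 250.] [0.6066 0.2042 0.0749] [0.596 0.191 0.07 ] [0.62  0.216 0.078]
hubtop 21 [267. 249.] [0.5777 0.1685 0.0741] [0.569 0.163 0.07 ] [0.583 0.177 0.077]
disc 961 [472. 160.] [ 0.4792 -0.4375  0.0453] [ 0.25 -0.45  0.04] [ 0.679 
[... 2024 characters left out ...]
78 -0.1978  0.0471] [ 0.55  -0.248  0.04 ] [ 0.664 -0.133  0.055]
disc 145 [308. 364.] [ 0.5207 -0.4326  0.0452] [ 0.498 -0.441  0.04 ] [ 0.547 -0.423  0.055]
disc 257 [236. 379.] [ 0.4098 -0.445   0.0478] [ 0.363 -0.45   0.04 ] [ 0.448 -0.434  0.055]
plate 217 [284. 152.] [0.5472 0.2969 0.0212] [0.514 0.272 0.015] [0.599 0.33  0.025]
plate 274 [310. 174.] [0.6054 0.1622 0.0219] [0.557 0.146 0.015] [0.659 0.205 0.028]
plate 338 [323. 216.] [ 0.6113 -0.0275  0.0218] [ 0.564 -0.041  0.015] [0.666 0.011 0.028]
plate 446 [199. 255.] [ 0.3295 -0.1176  0.0176] [ 0.317 -0.184  0.015] [ 0.343 -0.035  0.021]
plate 425 [334. 278.] [ 0.5982 -0.2315  0.0215] [ 0.548 -0.25   0.015] [ 0.652 -0.191  0.028]
```

```bash
python3 - <<'E'
from h import *
for n in('scene','side'):
    f=np.load(n+'0.npz');m=viewer.camera_model(n);p,d=f['p'],f['d']
    hsv=cv2.cvtColor(p,cv2.COLOR_RGB2HSV)
    if n=='scene':print(hsv[270,385],hsv[300,350])
    else:print(hsv[230,240],hsv[270,243])
    P=cloud(d,m)
    b=((hsv[...,0]<13)&(hsv[...,1]>130)&(P[...,2]>.019)&(P[...,2]<.03)&(P[...,0]>.25)&(P[...,0]<.55)&(abs(P[...,1])<.4))
    b=cv2.morphologyEx(b.astype(np.uint8),cv2.MORPH_CLOSE,np.ones((5,5)))
    _,l,st,_=cv2.connectedComponentsWithStats(b);k=1+st[1:,4].argmax()
    v,u=np.where(l==k);q=world(m,u,v,z=.024)[:,:2]*1000
    r=cv2.minAreaRect(q.astype(np.float32));print(n,st[k],np.round(r[0],1),np.round(r[1],1),round(r[2],2));print(cv2.boxPoints(r).round(0).tolist(), np.median(P[v,u,2]))
    # plates
    for c in((.605,-.19),(.6145,.0135),(.6085,.202)):
        mk=(np.hypot(P[...,0]-c[0],P[...,1]-c[1])<.078)&(P[...,2]>.006)&(P[...,2]<.028)&(hsv[...,1]<70)
        v,u=np.where(mk);q=P[v,u]*1000;r=cv2.minAreaRect(q[:,:2].astype(np.float32));print(' plate',np.round(r[0],1),np.round(r[1],1),round(r[2],1))
E
```

```text
[ 15 124 192] [ 14 125 183]
scene [378 281   4   3   4] [398.3  37.4] [8.  1.2] 83.05
[[397.0, 34.0], [398.0, 33.0], [399.0, 41.0], [398.0, 41.0]] 0.020047673090501816
 plate [ 588.6 -161.2] [137.2  75. ] 28.4
 plate [611.1  15. ] [103.1  99.2] 83.5
 plate [586.1 224.7] [134.1  75.2] 44.3
[ 12 130 200] [ 12 137 192]
side [ 234  165   17  133 1638] [418.2  -9.2] [ 28.4 497.3] 0.41
[[402.0, 239.0], [406.0, -258.0], [434.0, -258.0], [431.0, 240.0]] 0.024736833375572254
 plate [ 598.8 -221.3] [40.6 99.9] 77.7
 plate [614.3 -18. ] [45.5 99.6] 82.3
 plate [606.8 172.6] [48.9 99.4] 80.7
```

Request:
jog_arm --pt "4 -3 0" --pt "8 -6 0" --pt "12.5 -9 0" --pt "17 -12 0" --pt "21 -15 0" --pt "25.5 -18 0" --pt "30 -21.5 0" --pt "34 -24.5 0" --pt "38.5 -27.5 0" --pt "42.5 -30.5 -2" --turn '[0,0,0,0,0,0,0,0,0,0]' --grip 0

```text
t: 1.15
tcp_pos: [0.5458, 0.2148, 0.1834]
tcp_rot: [0.001, 0.133, 0.991, 0.001]
ft_force: [-0.6, 1.5, -0.1]
width: 0.002
grasp_force: 0.0
```

Request:
jog_arm --pt "0 0 -4" --pt "0 0 -8" --pt "0 0 -11" --pt "0 0 -11.7" --pt "0 0 -11.7" --pt "0 0 -11.7" --pt "0.1 -1.0 -11.7" --pt "0.4 -1.8 -11.7" --pt "0.8 -2.5 -11.7" --pt "1.3 -3.2 -11.7" --turn '[0,0,0,0,0,0,0,0,0,0]'

```text
t: 2.15
tcp_pos: [0.5569, 0.1833, 0.0658]
tcp_rot: [0.0, 0.133, 0.991, 0.0]
ft_force: [0.2, -0.2, 0.3]
width: 0.0
grasp_force: 0.0
```

Request:
jog_arm --pt "0.6 -0.5 0" --pt "1.3 -0.9 0" --pt "2.1 -1.2 0" --pt "2.9 -1.3 0" --pt "3.7 -1.3 0" --pt "4.4 -1.2 0" --pt "5.2 -0.9 0" --pt "5.9 -0.5 0" --pt "6.4 0.0 0" --pt "6.4 0.0 0" --turn '[0,0,0,0,0,0,0,0,0,0]'

```text
t: 3.15
tcp_pos: [0.6208, 0.1851, 0.0651]
tcp_rot: [0.0, 0.133, 0.991, 0.0]
ft_force: [-0.4, 0.4, -0.1]
width: 0.0
grasp_force: 0.0
```

```bash
cat >> h.py <<'E'
H=np.array([[.605,-.19],[.6145,.0135],[.6085,.202]])
def handles(n='side'):
    p,d,m=snap(n)
    P=cloud(d,m);hsv=cv2.cvtColor(p,cv2.COLOR_RGB2HSV);Z=P[...,2]
    for h in H:
        R=np.hypot(P[...,0]-h[0],P[...,1]-h[1])
        k=(R>.028)&(R<.062)&(Z>.052)&(Z<.074)&(hsv[...,2]<70);q=P[k]
        t=(np.hypot(P[...,0]-h[0],P[...,1]-h[1])<.02)&(Z>.07)&(Z<.082);a=P[t]
        if len(q):
            g=q.mean(0);print('handle',k.sum(),g.round(3),'angle',round(np.degrees(np.arctan2(g[1]-h[1],g[0]-h[0]))%360),'hub',a.mean(0).round(4) if len(a) else None)
        else:print('none')
    return p
E
python3 - <<'E'
from h import *
p=handles();print(telemetry.read_state()['ft_force'],telemetry.read_state()['tcp_pos']);handles('scene')
cv2.imwrite('pics/s1.png',cv2.resize(p[80:300,180:480,::-1],None,fx=2,fy=2))
E
```

```text
handle 58 [ 0.57  -0.224  0.063] angle 225 hub [ 0.6067 -0.1924  0.076 ]
handle 41 [ 0.585 -0.027  0.063] angle 234 hub [0.6161 0.0102 0.0759]
handle 32 [0.577 0.164 0.063] angle 231 hub [0.6104 0.1986 0.0758]
[-1.00851152 -0.18564328  0.13395343] [0.62025649 0.18470908 0.06506031]
handle 26 [ 0.566 -0.213  0.064] angle 210 hub [ 0.6022 -0.1865  0.075 ]
handle 33 [ 0.58  -0.016  0.063] angle 220 hub [0.6122 0.016  0.0752]
handle 38 [0.571 0.173 0.063] angle 218 hub [0.6067 0.2042 0.0748]
```

View pics/s1.png

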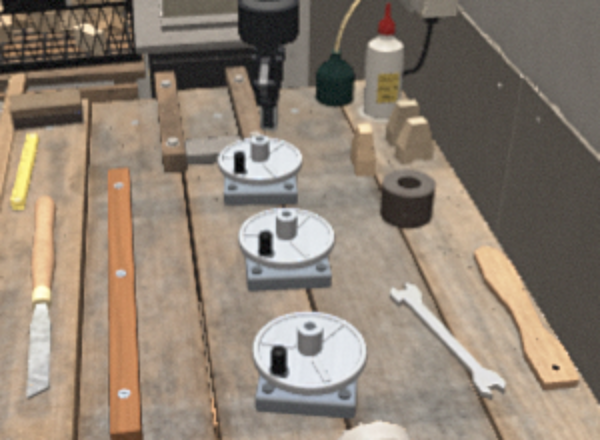

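The handles have not moved: they sit at crop positions (239,160), (265,243) and (278,360). The fingertips show at (268,125), farther back or higher than the reported TCP. I'll check this with depth.

```bash
python3 - <<'E'
from h import *
s=telemetry.read_state();print(s['t'],s['tcp_pos'],s['qpos'].round(3) if hasattr(s['qpos'],'round') else s['qpos'])
for n in('side','scene'):
    p,d,m=snap(n);P=cloud(d,m)
    T=np.array(m['T']);c=(np.array(s['tcp_pos'])-T[:3,3])@T[:3,:3];print(n,'tcp expected px',m['cx']+m['fx']*c[0]/-c[2],m['cy']-m['fy']*c[1]/-c[2])
    if n=='side':
        for v in range(115,150,4):
            print(v,[(u,P[v,u].round(3).tolist()) for u in(310,314,318)])
    cv2.imwrite(f'pics/b_{n}.png',p[...,::-1])
E
```

```text
3.25 [0.61992148 0.18446449 0.06506308] [ 0.176  0.611  0.002  0.963 -0.     0.443]
side tcp expected px 313.79581742301195 155.79953076797784
115 [(310, [0.605, 0.14, 0.203]), (314, [0.615, 0.142, 0.202]), (318, [0.628, 0.161, 0.193])]
119 [(310, [0.604, 0.132, 0.197]), (314, [0.617, 0.155, 0.185]), (318, [0.628, 0.164, 0.181])]
123 [(310, [0.603, 0.123, 0.19]), (314, [0.612, 0.122, 0.19]), (318, [0.628, 0.164, 0.17])]
127 [(310, [0.604, 0.136, 0.173]), (314, [0.614, 0.134, 0.174]), (318, [0.629, 0.169, 0.156])]
131 [(310, [0.607, 0.155, 0.154]), (314, [0.617, 0.154, 0.153]), (318, [0.627, 0.155, 0.152])]
135 [(310, [0.61, 0.181, 0.129]), (314, [0.619, 0.173, 0.133]), (318, [0.63, 0.176, 0.13])]
139 [(310, [0.61, 0.181, 0.118]), (314, [0.619, 0.175, 0.12]), (318, [0.631, 0.181, 0.116])]
143 [(310, [0.61, 0.183, 0.105]), (314, [0.619, 0.172, 0.11]), (318, [0.661, 0.376, 0.002])]
147 [(310, [0.613, 0.209, 0.08]), (314, [0.645, 0.352, 0.002]), (318, [0.658, 0.354, -0.001])]
scene tcp expected px 247.25676576875938 245.03963755170685
```

View pics/b_scene.png

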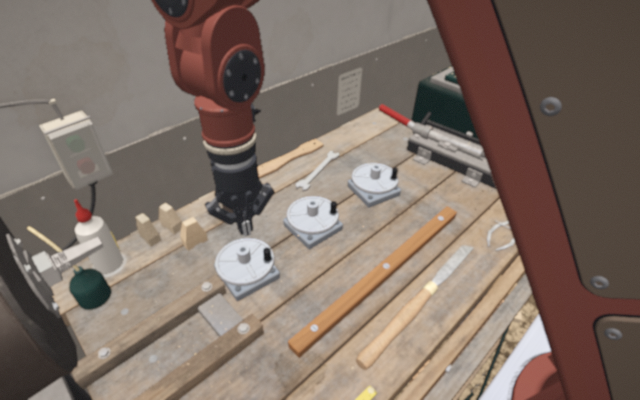

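The scene view shows the gripper over the left wheel, with dark fingertips at about (247,233). The reported TCP should project to (247,245), so I'll zoom in.

```bash
python3 - <<'E'
from h import *
a=cv2.imread('pics/b_side.png')[120:190,270:360];b=cv2.imread('pics/b_scene.png')[190:290,200:290]
w,d,m=snap('wrist')
f=lambda i:cv2.resize(i,(390,300),interpolation=cv2.INTER_CUBIC)
cv2.imwrite('pics/c.png',np.vstack([np.hstack([f(a),f(b)]),np.hstack([f(w[...,::-1]),f(w[...,::-1]*0)])]))
P=cloud(d,m);print(m['T'][:3,3],P[200:400:25,320].round(3))
E
```

```text
[0.54975029 0.2036569  0.2437079 ] [[ 0.603  0.189  0.046]
 [ 0.618  0.185  0.05 ]
 [ 0.609  0.187  0.108]
 [ 0.609  0.187  0.131]
 [ 0.616  0.186  0.138]
 [ 0.626  0.183  0.14 ]
 [ 0.754  0.148 -0.001]
 [ 0.609  0.187  0.181]]
```

View pics/c.png

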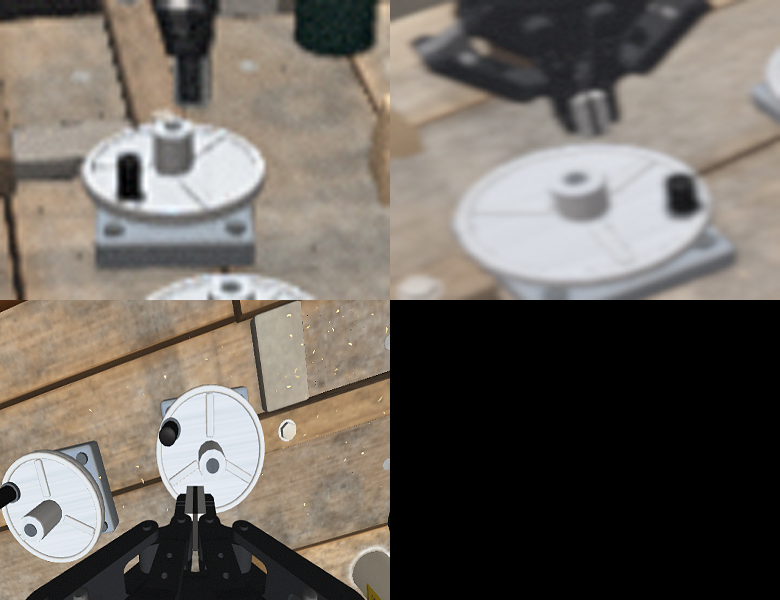

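```bash
cat >> h.py <<'E'
def tip(n):
    s=telemetry.read_state();t=np.array(s['tcp_pos']);p,d,m=snap(n);P=cloud(d,m)
    k=(np.hypot(P[...,0]-t[0],P[...,1]-t[1])<.03)&(P[...,2]>.083)&(P[...,2]<.25);q=P[k]
    z=np.sort(q[:,2]);lo=q[q[:,2]<z[5]+.006]
    print(n,'tcp',t.round(4),'tip z',z[:8].round(3),'xy',lo.mean(0).round(4))
E
python3 - <<'E'
from h import *
tip('side');tip('scene');tip('wrist')
m1=viewer.camera_model('side');m2=viewer.camera_model('scene')
o1=np.array(m1['T'])[:3,3];o2=np.array(m2['T'])[:3,3]
r1=world(m1,314,144,z=0.)-o1;r2=world(m2,246,235,z=0.)-o2
A=np.stack([r1,-r2],1);x=np.linalg.lstsq(A,o2-o1,rcond=None)[0];print(o1+x[0]*r1,o2+x[1]*r2)
print(telemetry.read_state())
E
```

```text
side tcp [0.6199 0.1841 0.0653] tip z [0.101 0.102 0.103 0.104 0.104 0.104 0.105 0.106] xy [0.6197 0.1772 0.1066]
scene tcp [0.6199 0.1841 0.0653] tip z [0.101 0.103 0.103 0.104 0.104 0.105 0.105 0.106] xy [0.6098 0.1881 0.107 ]
wrist tcp [0.62   0.1841 0.0654] tip z [0.105 0.105 0.105 0.105 0.105 0.106 0.106 0.106] xy [0.6107 0.187  0.1091]
[0.62100282 0.18658631 0.09945208] [0.61689183 0.18554612 0.09636606]
{'t': 3.55, 'qpos': array([ 1.75648241e-01,  6.10038406e-01,  2.08316258e-03,  9.62845126e-01,
       -2.03899810e-05,  4.42533365e-01]), 'qd': array([-0.00148797,  0.0020477 ,  0.00199023, -0.00081409, -0.00113738,
       -0.0004999 ]), 'effort': array([ 4.90135385e-02, -7.20918417e+01,  3.10759234e+01,  5.41921210e-03,
        8.42478294e-04, -2.95917771e-04]), 'tcp_pos': array([0.6200502 , 0.18407653, 0.06535767]), 'tcp_rot': array([ 1.17587419e-06,  1.33046881e-01,  9.91109745e-01, -1.03266738e-05]), 'ft_force': array([ 0.73111721,  0.36912492, -0.89081509]), 'ft_torque': array([ 0.01303477, -0.02797438, -0.00718076]), 'grasp_force': 0.0, 'width': 0.00025306374682523364}
```

Request:
jog_arm --pt "-3 1 0" --pt "-5.8 1.8 0" --pt "-5.8 1.8 0" --pt "-5.8 1.8 -2" --pt "-5.8 1.8 -3.5" --pt "-5.8 1.8 -4.2" --pt "-5.8 1.8 -4.2" --pt "-5.7 1.2 -4.2" --pt "-5.6 0.6 -4.2" --pt "-5.4 0.0 -4.2" --turn '[0,0,0,0,0,0,0,0,0,0]'

```text
t: 4.55
tcp_pos: [0.5668, 0.1836, 0.0239]
tcp_rot: [0.0, 0.133, 0.991, 0.0]
ft_force: [0.1, 0.4, -1.3]
width: 0.0
grasp_force: 0.0
```

```bash
python3 - <<'E'
from h import *
s=telemetry.read_state();print(s['tcp_pos'],s['ft_force'])
p=handles();tip('side')
E
```

```text
[0.56682734 0.18358453 0.02389416] [ 0.13170474  0.390651   -1.30415556]
handle 61 [ 0.57  -0.225  0.063] angle 225 hub [ 0.6066 -0.1923  0.0758]
handle 44 [ 0.586 -0.027  0.063] angle 234 hub [0.6161 0.0105 0.0757]
handle 44 [0.577 0.164 0.065] angle 231 hub [0.6107 0.199  0.0757]
side tcp [0.5672 0.1827 0.0238] tip z [0.083 0.084 0.084 0.085 0.085 0.085 0.086 0.087] xy [0.5651 0.1715 0.0873]
```

Request:
jog_arm --pt "0.5 -0.8 0" --pt "1.1 -1.6 0" --pt "1.9 -2.1 0" --pt "2.8 -2.6 0" --pt "3.7 -2.8 0" --pt "4.7 -2.8 0" --pt "5.6 -2.6 0" --pt "6.5 -2.2 0" --pt "7.0 -1.9 0" --pt "7.0 -1.9 0" --turn '[0,0,0,0,0,0,0,0,0,0]'

```text
t: 5.65
tcp_pos: [0.637, 0.1656, 0.023]
tcp_rot: [0.0, 0.133, 0.991, -0.0]
ft_force: [-0.2, -0.8, -0.4]
width: -0.003
grasp_force: 0.2
```

```bash
python3 - <<'E'
from h import *
s=telemetry.read_state();print(s['tcp_pos'],s['ft_force'])
p=handles();handles('scene')
E
```

```text
[0.6369756  0.16556844 0.02303146] [-0.16675909 -0.77219498 -0.44551491]
handle 58 [ 0.571 -0.225  0.063] angle 225 hub [ 0.6067 -0.1922  0.0757]
handle 38 [ 0.585 -0.027  0.063] angle 234 hub [0.6164 0.0107 0.0759]
handle 27 [0.647 0.168 0.065] angle 318 hub [0.6102 0.199  0.0759]
handle 25 [ 0.566 -0.213  0.064] angle 210 hub [ 0.6025 -0.1865  0.0756]
handle 34 [ 0.58  -0.016  0.064] angle 220 hub [0.6124 0.016  0.0752]
handle 49 [0.644 0.185 0.065] angle 334 hub [0.6065 0.2046 0.0749]
```

Request:
jog_arm --pt "0 0 2.5" --pt "0 0 5" --pt "0 0 6" --pt "-1.5 -3 6" --pt "-3 -6 6" --pt "-4 -9 6" --pt "-5.5 -12 6" --pt "-6.8 -14.7 6" --pt "-6.8 -14.7 6" --pt "-6.8 -14.7 6" --turn '[0,0,0,0,0,0,0,0,0,0]'

```text
t: 6.75
tcp_pos: [0.568, 0.0179, 0.0831]
tcp_rot: [-0.0, 0.134, 0.991, 0.0]
ft_force: [0.8, -0.8, -0.3]
width: -0.005
grasp_force: 0.0
```

```bash
python3 - <<'E'
from h import *
s=telemetry.read_state();print(s['tcp_pos'],s['ft_force'])
p=handles();handles('scene')
E
```

```text
[0.56796328 0.01785009 0.08314919] [ 0.76718391 -0.77882732 -0.25048303]
handle 59 [ 0.57  -0.224  0.063] angle 225 hub [ 0.6067 -0.1922  0.0759]
handle 42 [ 0.585 -0.027  0.063] angle 234 hub [0.6164 0.0105 0.0757]
handle 4 [0.57  0.17  0.057] angle 220 hub [0.6142 0.1974 0.0759]
handle 24 [ 0.565 -0.213  0.063] angle 210 hub [ 0.6025 -0.1865  0.0753]
handle 30 [ 0.58  -0.016  0.062] angle 221 hub [0.6123 0.0162 0.0752]
handle 42 [0.568 0.177 0.063] angle 212 hub [0.6067 0.2046 0.0748]
```

Request:
jog_arm --pt "0 0 -2" --pt "0 0 -4" --pt "0 0 -5.5" --pt "0 0 -6" --pt "0 0 -6" --pt "0.1 -0.7 -6" --pt "0.2 -1.4 -6" --pt "0.4 -2.2 -6" --pt "0.9 -3.1 -6" --pt "1.5 -3.8 -6" --turn '[0,0,0,0,0,0,0,0,0,0]'

```text
t: 7.85
tcp_pos: [0.5836, -0.0208, 0.0235]
tcp_rot: [0.0, 0.133, 0.991, 0.0]
ft_force: [-0.7, 1.4, -0.2]
width: 0.001
grasp_force: 0.6
```

Request:
jog_arm --pt "0.8 -0.6 0" --pt "1.6 -1.0 0" --pt "2.6 -1.2 0" --pt "3.5 -1.2 0" --pt "4.5 -1.0 0" --pt "5.4 -0.7 0" --pt "5.9 -0.3 0" --pt "6.1 0.0 0" --pt "6.1 0.0 0" --pt "6.1 0 0" --turn '[0,0,0,0,0,0,0,0,0,0]'

```text
t: 8.85
tcp_pos: [0.6438, -0.0195, 0.0228]
tcp_rot: [-0.001, 0.133, 0.991, -0.0]
ft_force: [-3.5, 0.4, -0.2]
width: 0.002
grasp_force: 1.5
```

```bash
python3 - <<'E'
from h import *
s=telemetry.read_state();print(s['tcp_pos'],s['ft_force'])
p=handles();handles('scene')
E
```

```text
[ 0.64379842 -0.01945045  0.02278888] [-3.54959538  0.44289724 -0.23354819]
handle 59 [ 0.57  -0.225  0.063] angle 225 hub [ 0.6065 -0.1927  0.0758]
handle 47 [ 0.654 -0.019  0.065] angle 321 hub [0.6177 0.0069 0.0759]
handle 35 [0.575 0.166 0.064] angle 227 hub [0.6099 0.198  0.0762]
handle 24 [ 0.566 -0.212  0.064] angle 210 hub [ 0.6028 -0.1865  0.0752]
handle 39 [ 0.653 -0.001  0.065] angle 339 hub [0.6133 0.0127 0.0752]
handle 40 [0.568 0.176 0.063] angle 213 hub [0.6069 0.2042 0.0749]
```

Request:
jog_arm --pt "-0.6 -0.4 0" --pt "-1 -0.6 0" --pt "-1 -0.6 3" --pt "-1 -0.6 6" --pt "-1 -0.6 9" --pt "-1 -0.6 11" --pt "-1 -0.6 11" --pt "-1 -0.6 11" --pt "-1 -0.6 11" --pt "-1 -0.6 11" --turn '[0,0,0,0,0,0,0,0,0,0]'

```text
t: 9.95
tcp_pos: [0.6334, -0.0258, 0.132]
tcp_rot: [-0.001, 0.133, 0.991, 0.0]
ft_force: [0.7, -0.5, 0.9]
width: -0.002
grasp_force: 0.0
```

Request:
jog_arm --pt "0 0 0" --pt "0 0 0" --pt "0 0 0" --pt "0 0 0" --pt "0 0 0" --pt "0 0 0" --pt "0 0 0" --pt "0 0 0" --pt "0 0 0" --pt "0 0 0" --turn '[0,0,0,0,0,0,0,0,0,0]' --grip 60

```text
t: 10.95
tcp_pos: [0.6342, -0.0258, 0.1332]
tcp_rot: [-0.0, 0.133, 0.991, -0.0]
ft_force: [0.2, -0.3, 0.4]
width: 0.6
grasp_force: 0.0
```

```bash
python3 - <<'E'
from h import *
s=telemetry.read_state();print(s['tcp_pos'],s['ft_force'],s['width'])
p=handles();handles('scene');q,d,m=snap('wrist');cv2.imwrite('pics/d.png',q[...,::-1])
f=np.load('side0.npz')
for p_,d_ in((f['p'],f['d']),snap('side')[:2]):
    P=cloud(d_,viewer.camera_model('side'));hsv=cv2.cvtColor(p_,cv2.COLOR_RGB2HSV)
    mk=(np.hypot(P[...,0]-.6145,P[...,1]-.0125)<.078)&(P[...,2]>.006)&(P[...,2]<.028)&(hsv[...,1]<70)
    r=cv2.minAreaRect((P[mk][:,:2]*1000).astype(np.float32));print(r)
E
```

```text
[ 0.63418274 -0.02583099  0.133216  ] [ 0.18427488 -0.2704671   0.35397163] 0.600435585085684
handle 59 [ 0.57  -0.225  0.064] angle 225 hub [ 0.6069 -0.1924  0.0759]
handle 45 [ 0.659 -0.011  0.063] angle 332 hub [0.6176 0.0061 0.0759]
handle 35 [0.575 0.166 0.063] angle 227 hub [0.6105 0.1983 0.0762]
handle 29 [ 0.566 -0.213  0.064] angle 210 hub [ 0.6024 -0.1864  0.0752]
handle 38 [ 0.654 -0.     0.064] angle 341 hub [0.6133 0.0125 0.075 ]
handle 42 [0.568 0.176 0.064] angle 213 hub [0.6069 0.2045 0.075 ]
((614.3197021484375, -18.033273696899414), (45.547645568847656, 99.58157348632812), 82.26817321777344)
((616.9105834960938, -13.885690689086914), (56.693695068359375, 99.4281997680664), 88.33423614501953)
```

View pics/d.png

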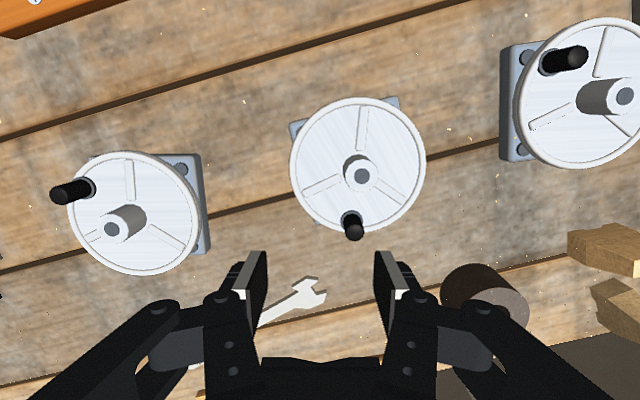

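The middle stand's wheel has stayed turned, with its handle at wrist pixel (353,225) and hub at (360,175), so it is the dragging one. The left wheel sprang back. Next I'll grip the middle hub.

Request:
jog_arm --pt "-1 2 0" --pt "-1.9 3.5 0" --pt "-1.9 3.5 -2" --pt "-1.9 3.5 -5" --pt "-1.9 3.5 -8" --pt "-1.9 3.5 -10" --pt "-1.9 3.5 -11" --pt "-1.9 3.5 -11.5" --pt "-1.9 3.5 -11.5" --pt "-1.9 3.5 -11.5" --turn '[0,-3,-6,-7,-7,-7,-7,-7,-7,-7]'

```text
t: 12.15
tcp_pos: [0.616, 0.0091, 0.0193]
tcp_rot: [0.001, 0.193, 0.981, 0.0]
ft_force: [0.4, 0.2, 0.7]
width: 0.604
grasp_force: 0.0
```

Request:
jog_arm --pt "0 0 0" --pt "0 0 0" --pt "0 0 0" --pt "0 0 0" --pt "0 0 0" --pt "0 0 0" --pt "0 0 0" --pt "0 0 0" --pt "0 0 0" --pt "0 0 0" --turn '[0,0,0,0,0,0,0,0,0,0]' --grip 0 --squeeze 40

```text
t: 13.15
tcp_pos: [0.6165, 0.01, 0.0196]
tcp_rot: [0.001, 0.193, 0.981, 0.001]
ft_force: [-0.0, 3.2, 5.6]
width: 0.285
grasp_force: 39.0
```

```bash
python3 - <<'E'
from h import *
s=telemetry.read_state();print(s['tcp_pos'],s['ft_force'],s['width'],s['grasp_force'])
q,d,m=snap('wrist');cv2.imwrite('pics/e.png',q[...,::-1])
E
```

```text
[0.6164545  0.01000532 0.01963224] [-0.01253648  3.19332355  5.59424489] 0.2849101022898078 38.978607058525085
```

View pics/e.png

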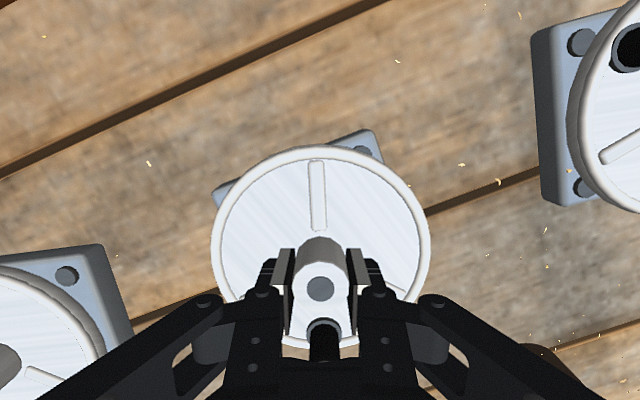

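The hub is gripped at about (320,290), with an opening of 24 mm that fits the 26 mm hub. Now I'll slide the stand towards the batten.

Request:
jog_arm --pt "-0.5 0 0" --pt "-1.5 0 0" --pt "-2.7 0 0" --pt "-4 0 0" --pt "-5.3 0 0" --pt "-6.6 0 0" --pt "-7.9 0 0" --pt "-9 0 0" --pt "-9.7 0 0" --pt "-10 0 0" --turn '[0,0,0,0,0,0,0,0,0,0]'

```text
t: 14.2
tcp_pos: [0.5177, 0.009, 0.0196]
tcp_rot: [0.003, 0.193, 0.981, 0.0]
ft_force: [5.7, 0.3, -0.4]
width: 0.287
grasp_force: 39.7
```

```bash
cat >> h.py <<'E'
def plate(c):
    p,d,m=snap('side');P=cloud(d,m);hsv=cv2.cvtColor(p,cv2.COLOR_RGB2HSV)
    mk=(np.hypot(P[...,0]-c[0],P[...,1]-c[1])<.078)&(P[...,2]>.006)&(P[...,2]<.028)&(hsv[...,1]<70)
    r=cv2.minAreaRect((P[mk][:,:2]*1000).astype(np.float32));print(np.round(r[0],1),np.round(r[1],1),round(r[2],1),cv2.boxPoints(r).round(0).tolist())
    b=(hsv[...,0]<16)&(hsv[...,1]>110)&(P[...,2]>.019)&(P[...,2]<.03)&(P[...,0]>.38)&(P[...,0]<.45)&(abs(P[...,1]-c[1]+.03)<.03)
    print('batten face x here',np.percentile(P[b][:,0],[95,99]).round(4))
    return p
E
python3 - <<'E'
from h import *
s=telemetry.read_state();print(s['tcp_pos'],s['ft_force'],s['width'],s['grasp_force'])
plate(s['tcp_pos'])
E
```

```text
[0.51765192 0.00895568 0.01964779] [ 5.71952098  0.28146575 -0.44834476] 0.287360925782285 39.664546251297
[518.3 -19. ] [ 51.6 100.3] 88.1 [[467.0, -43.0], [568.0, -46.0], [569.0, 5.0], [469.0, 8.0]]
batten face x here [0.4311 0.4317]
```

Request:
jog_arm --pt "-0.6 0 0" --pt "-1.3 0 0" --pt "-2 0 0" --pt "-2.6 0 0" --pt "-3.0 0 0" --pt "-3.2 0 0" --pt "-3.4 0 0" --pt "-3.5 0 0" --pt "-3.6 0 0" --pt "-3.6 0 0" --turn '[0,0,0,0,0,0,0,0,0,0]'

```text
t: 15.25
tcp_pos: [0.483, 0.0089, 0.0198]
tcp_rot: [0.003, 0.193, 0.981, 0.001]
ft_force: [7.8, 0.9, 0.1]
width: 0.284
grasp_force: 39.8
```

```bash
python3 - <<'E'
from h import *
s=telemetry.read_state();print(s['tcp_pos'],s['ft_force'],s['ft_torque'],s['width'])
plate(s['tcp_pos'])
E
```

```text
[0.48304231 0.0088863  0.01975733] [7.8397877  0.90127263 0.14846639] [ 0.14449725 -1.7136467  -0.02565735] 0.28364322088026456
[466.1 -10.4] [ 86.  145.5] 55.5 [[382.0, -5.0], [502.0, -87.0], [550.0, -16.0], [431.0, 66.0]]
batten face x here [0.4311 0.432 ]
```

Request:
jog_arm --pt "-0.1 0 0" --pt "-0.2 0 0" --pt "-0.2 0 0" --pt "-0.3 0 0" --pt "-0.3 0 0" --pt "-0.3 0 0" --pt "-0.3 0 0" --pt "-0.3 0 0" --pt "-0.3 0 0" --pt "-0.3 0 0" --turn '[0,0,0,0,0,0,0,0,0,0]'

```text
t: 16.3
tcp_pos: [0.4821, 0.0092, 0.0203]
tcp_rot: [0.005, 0.193, 0.981, 0.001]
ft_force: [12.2, 2.3, 2.2]
width: 0.286
grasp_force: 40.0
```

Request:
jog_arm --pt "-0.1 0 0" --pt "-0.2 0 0" --pt "-0.3 0 0" --pt "-0.4 0 0" --pt "-0.4 0 0" --pt "-0.4 0 0" --pt "-0.4 0 0" --pt "-0.4 0 0" --pt "-0.4 0 0" --pt "-0.4 0 0" --turn '[0,0,0,0,0,0,0,0,0,0]'

```text
t: 17.3
tcp_pos: [0.4806, 0.01, 0.0211]
tcp_rot: [0.007, 0.193, 0.981, 0.003]
ft_force: [17.2, 8.0, 2.9]
width: 0.288
grasp_force: 40.2
```

Request:
jog_arm --pt "0.1 0 0" --pt "0.2 0 0" --pt "0.3 0 0" --pt "0.4 0 0" --pt "0.4 0 0" --pt "0.4 0 0" --pt "0.4 0 0" --pt "0.4 0 0" --pt "0.4 0 0" --pt "0.4 0 0" --turn '[0,0,0,0,0,0,0,0,0,0]'

```text
t: 18.3
tcp_pos: [0.4815, 0.0098, 0.0202]
tcp_rot: [0.004, 0.193, 0.981, 0.002]
ft_force: [11.0, 4.7, 1.4]
width: 0.291
grasp_force: 40.1
```

Request:
jog_arm --pt "0 0 0" --pt "0 0 0" --pt "0 0 0" --pt "0 0 0" --pt "0 0 0" --pt "0 0 0" --pt "0 0 2" --pt "0 0 5" --pt "0 0 9" --pt "0 0 13" --turn '[0,0,0,0,0,0,0,0,0,0]' --grip 60

```text
t: 19.3
tcp_pos: [0.4755, 0.0092, 0.1494]
tcp_rot: [-0.001, 0.193, 0.981, -0.0]
ft_force: [1.5, -0.1, -0.4]
width: 0.6
grasp_force: 0.0
```

```bash
python3 - <<'E'
from h import *
s=telemetry.read_state();print(s['t'],s['tcp_pos'],s['ft_force'],s['width'])
H[1]=[.482,.01]
p=handles();handles('scene')
p,d,m=snap('side');P=cloud(d,m);hsv=cv2.cvtColor(p,cv2.COLOR_RGB2HSV)
mk=(abs(P[...,0]-.487)<.06)&(abs(P[...,1]-.01)<.07)&(P[...,2]>.006)&(P[...,2]<.028)&(hsv[...,1]<70)&(P[...,0]>.425)
n,l,st,_=cv2.connectedComponentsWithStats(mk.astype(np.uint8));k=1+st[1:,4].argmax()
print(cv2.minAreaRect((P[l==k][:,:2]*1000).astype(np.float32)))
cv2.imwrite('pics/f.png',cv2.resize(p[150:260,210:370,::-1],None,fx=5,fy=5,interpolation=cv2.INTER_CUBIC))
E
```

```text
19.3 [0.47552234 0.00924581 0.14943346] [ 1.54225155 -0.08543877 -0.36892112] 0.599784344244447
handle 61 [ 0.57  -0.225  0.064] angle 225 hub [ 0.6068 -0.1921  0.0758]
handle 44 [ 0.525 -0.012  0.062] angle 333 hub [0.4829 0.0059 0.0758]
handle 38 [0.575 0.166 0.064] angle 227 hub [0.6106 0.1981 0.076 ]
handle 27 [ 0.566 -0.212  0.064] angle 210 hub [ 0.605  -0.1848  0.0756]
handle 41 [ 0.521 -0.     0.064] angle 345 hub [0.479  0.0114 0.0753]
handle 39 [0.568 0.177 0.062] angle 212 hub [0.6066 0.2045 0.0747]
((483.4130859375, -20.119068145751953), (101.8058090209961, 48.32181930541992), 1.88346266746521)
```

View pics/f.png

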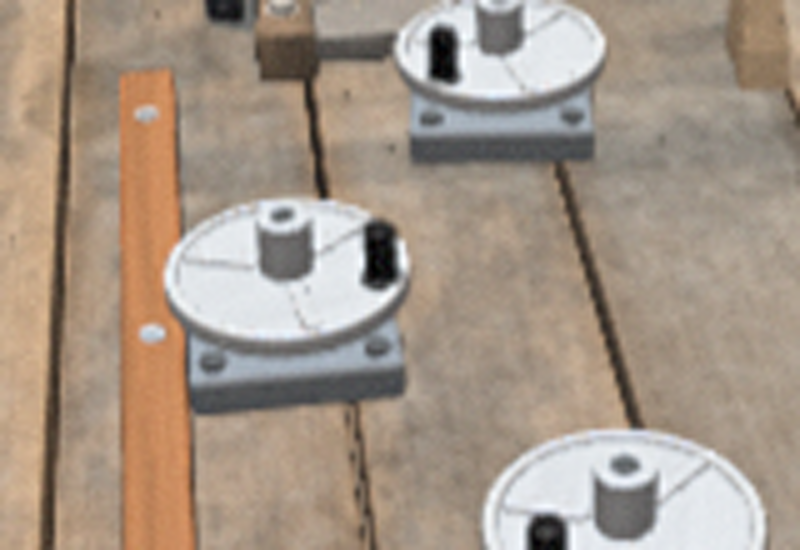

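```bash
python3 - <<'E'
from h import *
m=viewer.camera_model('side')
for a,b,z in(((195,412),(403,392),0.),((193,380),(405,360),.022),((415,160),(592,158),0.)):
    q=[world(m,210+x/5-.4,150+y/5-.4,z=z) for x,y in(a,b)];v=q[1]-q[0];print(q[0].round(4),q[1].round(4),np.degrees(np.arctan2(v[1],v[0])),np.hypot(*v[:2]))
# batten far edge by line fit
p,d,m=snap('side');P=cloud(d,m);hsv=cv2.cvtColor(p,cv2.COLOR_RGB2HSV)
b=(hsv[...,0]<16)&(hsv[...,1]>110)&(P[...,2]>.012)&(P[...,0]>.38)&(P[...,0]<.45)
pts=[]
for v in list(range(170,186))+list(range(236,295)):
    u=np.where(b[v])[0]
    if len(u)>5: pts.append(world(m,u.max()+.5,v,z=.024)[:2])
pts=np.array(pts,np.float32);l=cv2.fitLine(pts,cv2.DIST_HUBER,0,.001,.001).ravel();print('batten dir',l,'x at y=0.01',l[2]+(0.01-l[3])*l[0]/l[1])
# stand plate front edge fit: lowest non-orange grey pixel per column
g=(hsv[...,1]<70)&(P[...,2]>.004)&(P[...,2]<.03)&(P[...,0]>.44)&(P[...,0]<.535)&(P[...,1]>-.08)&(P[...,1]<.03)
e=np.array([world(m,u,np.where(g[:,u])[0].max()+.5,z=.004)[:2] for u in range(252,289) if g[:,u].any()],np.float32)
l=cv2.fitLine(e,cv2.DIST_HUBER,0,.001,.001).ravel();print('plate edge angle',np.degrees(np.arctan(l[1]/l[0])),l)
E
```

```text
[ 0.4347 -0.0338  0.    ] [ 0.5317 -0.0336  0.    ] 0.10852636943004072 0.09703600022595422
[ 0.4357 -0.038   0.022 ] [ 0.533  -0.0378  0.022 ] 0.0816490206918309 0.09736417259993879
[0.5587 0.1672 0.    ] [0.6541 0.1542 0.    ] -7.702571173778701 0.09632526412686919
batten dir [ 0.00710525 -0.9999747   0.43329236 -0.09685545] x at y=0.01 0.43253312
plate edge angle 0.78567344 [ 0.999906    0.01371216  0.4842911  -0.03988044]
```

```bash
python3 -c "
from cell import workorder
print(workorder.job_done())"
```

```text
the job is handed in; nothing more can be done
None
```

The middle stand had the dragging wheel; it now stands flush and square against the batten by my last camera measurements, its wheel still turned about 1.8 rad, and the job is handed in with no verdict shown: the left wheel sprang back when pushed, the right one I never tested, and neither of those two stands nor the things behind were touched otherwise.

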